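# Set out the basket display

### The arm

A 6-joint arm with a two-finger parallel gripper is mounted at the origin on the work surface. World frame = base frame: x ahead of the robot, y to its left, z up, the work surface at z = 0. Lengths are in mm, angles in rad, forces in N, time in s.
With the tool pointing down it reaches from about 275 to 1000 mm from the base axis. Payload 8.4 kg.
Tool frame: the origin (TCP) lies on the centre line of the jaws, within the pads' length; the fingertips stand r.tip_reach ahead of it and the grasp point (between the pads) lies 11 mm behind it (r.tip_reach is the distance from the TCP to the fingertips, in mm); z points along the fingers, y is the line along which they close (so a half turn about z gives the same grasp; the last joint's range is limited). The gripper opens to 85 mm and grips with 20 to 120 N. Pads are 22 mm wide; open, the fingers measure 114 mm over their backs; the gripper's body (76 mm by 85 mm) begins 54 mm behind the grasp point. The pads swing forward as they close: fully open they stand 13 mm farther back than shut.
Start: joints at [-1.309, 0.353, 1.633, -0, 1.155, -0.002], TCP at [162.968, -603.382, 239.281] pointing down, gripper open.
Joint ranges: [-2.63, 2.63], [-0.92, 2.1], [0.06, 2.66], [-1.3, 4.44], [0, 2.69], [-3.02, 3.02]. Speed limits (rad/s): [2.22, 2.22, 2.79, 3.14, 3.14, 3.14].

### API

Orientations are given as [roll, pitch, yaw] about the fixed x, y, z axes, in that order (R = Rz(yaw) Ry(pitch) Rx(roll)).
In Python, from rig import r gives the robot as it stands.
- The arm moves only by the tool carry_out, never from a script. Its argument "targets" is a list of rows, each an object with "dp": the shift along the tool's x, y, z in mm, a list of three; "yaw": the turn about the tool's z in degrees. A call has 1 to 12 rows; each row is the pose to reach, as a shift and turn from the pose commanded when the call began, along the tool's axes at that moment; what a row does not reach only later rows make up. A row lasts 1/8 s, in which the tool goes at most 62.5 mm and 10.7 degrees, less where a joint would pass 70% of its speed; a pose out of reach is approached as far as the arm can. A call with a gripper value outside its range is refused whole. "fingers" is the opening, from -1 (shut) to 1 (fully open), so that 0 is half open, set as the call begins (left out, the last holds). The fingers move at their own pace and stop on an object; "grip_force" is the grip in N (left out, the last holds). Time passes only in rows, so rows that repeat a pose let the fingers close. It gives the time, the measured TCP pose, the force, the opening and the grip force at its end, in the units of the state.
- r.sense(): the state, without advancing time (a new reading comes with each control period).
- r.grab_frame(name): name is "scene" or "top" or "wrist"; returns the picture (400x640x3 uint8, red, green, blue); there is no depth.
- r.get_calibration(name): a dict with "fx", "fy", "cx", "cy" (pixels), "rvec" (rotation vector, rad) and "tvec" (3), from world to camera coordinates, as OpenCV has them. Camera axes: x right, y down, z forward; pixel columns grow to the right and rows downward; lengths in mm; the calibration is good to about 2 mm. A picture is of the moment at which its call begins: read the wrist's pose just before it. get_calibration takes no time and is no camera call; for the wrist camera it gives the pose at the moment of the call.
- r.sign_off(): hands the job in; it is judged then, once.
The state is a dict: "clock": time; "qpos": joint angles; "qvel": joint speeds; "joint_efforts": joint torques, N m; "eef_pos": TCP position; "tcp_rot": TCP orientation; "contact_force": force on the tool from outside, world axes, zero at the start; "wrist_torque": the same for the moment, N m; "opening": opening from 0.0 (shut) to 1.0 (fully open); "grasp_force": force on a finger pad.
Only numpy, scipy, OpenCV 4.12 (cv2) and the standard library are available. Lean on these libraries where they do the work, as an engineer would, in place of code of your own. Each camera call takes 0.05 s, during which the arm holds its last target. There are 200 camera calls.

### The job

Set out the class's work in the marked rectangles of the white display board: put the wooden block in the far row (the row farther from the robot), in the rectangle next to the glue bottle, and stand the white red-handled basket centred on top of it. Put the pink basket in the other rectangle of the far row, between the block and the pot of clothes-pegs, and the teal basket in the rectangle directly in front of the block, on the robot's side. Centre everything in its rectangle, upright, with the block's length and all handles parallel to the long sides of the rectangles; leave the fourth rectangle empty and do not disturb the flask, the scissors or the loose clothes-peg.

Things in the scene. Friction and masses are not known exactly. Their poses are not given: they have to be found in the camera images.
- riser: Plain pale-wood display block, 60 mm along its x, 100 mm along its y, 40 mm high; grasp it across the 60 mm. 110 to 225 g. Loose. Origin: centre of the underside, z up.
- white_basket: Small woven basket, white with red handle and red rim; loose, 50 to 100 g. Body 62 mm (x) by 86 mm (y), 50 mm high; a fixed arch handle stands over it in its y-z plane. The handle's top is a level square bar 10 mm thick (x), 50 mm long (y), from 102 to 112 mm above the origin: pinch it there from above, closing along x. Origin: centre of the underside, z up.
- teal_basket: Small woven basket, teal all over; loose, 50 to 100 g. Body 62 mm (x) by 86 mm (y), 50 mm high; a fixed arch handle stands over it in its y-z plane. The handle's top is a level square bar 10 mm thick (x), 50 mm long (y), from 102 to 112 mm above the origin: pinch it there from above, closing along x. Origin: centre of the underside, z up.
- pink_basket: Small woven basket, pink all over; loose, 50 to 100 g. Body 62 mm (x) by 86 mm (y), 50 mm high; a fixed arch handle stands over it in its y-z plane. The handle's top is a level square bar 10 mm thick (x), 50 mm long (y), from 102 to 112 mm above the origin: pinch it there from above, closing along x. Origin: centre of the underside, z up.
- board: Fixed white board flat on the table, 220 mm (x) by 260 mm (y), 4 mm thick; origin: centre of its underside. +x points away from the robot, +y to the robot's left, turned by up to 0.25 rad. Four green-outlined rectangles, each 96 mm (x) by 116 mm (y), are printed on it, centred at x = +55 mm (far row) or -55 mm (near row), y = +62.5 or -62.5 mm in its frame.
- glue: Fixed white glue bottle with yellow band and yellow cap, 44 mm across, 92 mm tall, standing on the table just off one end of the board's far row: at x = 55 mm and either y = +175 mm or y = -175 mm in the board's frame (it changes side). Origin: centre of the underside.
- pegpot: Fixed blue round pot full of coloured clothes-pegs, 64 mm across, about 105 mm tall with the pegs, standing off the opposite end of the far row from the glue bottle. Origin: centre of the underside.
- flask: Grey drinking flask with dark brown lid, 68 mm across, 190 mm tall, standing loose on the table; leave alone. Origin: centre of the underside.
- scissors: Loose scissors with orange handles, about 190 mm long, lying flat on the robot's left; leave alone. Origin at their pivot region, x towards the blade tips.
- clothes_peg: Loose purple clothes-peg, 70 mm long, 12 mm high, lying on the table beyond the board; leave alone. Origin: centre of the underside, x along its length.
Mind the look-alikes: they are no part of the job. Leave any orange or yellow look-alike of the white_basket alone.

How it is judged (in metres and radians):
At the end, for the whole second after the job is handed in: Block, pink and teal baskets rest on the board within 15 mm (board x and y) of their rectangles' centres; white basket on the block, centred within 12 mm across and 15 mm along; all within 0.1 rad of upright and 0.2 rad of the board's y axis (either way round), released and at rest (((y of glue in the frame of board above 0 m and x of riser in the frame of board between 0.04 and 0.07 m and y of riser in the frame of board between 0.0475 and 0.0775 m and x of pink_basket in the frame of board between 0.04 and 0.07 m and y of pink_basket in the frame of board between -0.0775 and -0.0475 m and x of teal_basket in the frame of board between -0.07 and -0.04 m and y of teal_basket in the frame of board between 0.0475 and 0.0775 m) or (y of glue in the frame of board below 0 m and x of riser in the frame of board between 0.04 and 0.07 m and y of riser in the frame of board between -0.0775 and -0.0475 m and x of pink_basket in the frame of board between 0.04 and 0.07 m and y of pink_basket in the frame of board between 0.0475 and 0.0775 m and x of teal_basket in the frame of board between -0.07 and -0.04 m and y of teal_basket in the frame of board between -0.0775 and -0.0475 m)) and x of white_basket in the frame of riser between -0.012 and 0.012 m and y of white_basket in the frame of riser between -0.015 and 0.015 m and z of white_basket in the frame of riser between 0.034 and 0.046 m and z of riser in the frame of board between -0.002 and 0.01 m and z of teal_basket in the frame of board between -0.002 and 0.01 m and z of pink_basket in the frame of board between -0.002 and 0.01 m and angle between each of riser, white_basket, teal_basket, pink_basket's own z axis and vertical below 0.1 rad and angle between the y axis of each of riser, white_basket, teal_basket, pink_basket and the y axis of board, either way round below 0.2 rad and linear speed of each of riser, white_basket, teal_basket, pink_basket below 0.02 m/s and angular speed of each of riser, white_basket, teal_basket, pink_basket below 0.2 rad/s and contact force between each of riser, white_basket, teal_basket, pink_basket and the fingers below 0.05 N); the robot touches nothing.
It fails at once if the flask is moved by more than 20 mm (distance of flask from where it was at the start of the episode above 0.02 m).
It fails at once if the scissors is moved by more than 20 mm (distance of scissors from where it was at the start of the episode above 0.02 m).
It fails at once if the clothes peg is moved by more than 20 mm (distance of clothes_peg from where it was at the start of the episode above 0.02 m).
It also fails if it takes over 109 s, if anything falls off the work surface, if the arm or the gripper's body presses on something with over 40 N, if the wrist force passes 120 N, or if a joint passes its speed limit or range.

## Working session

There is one attempt and no reset: what is moved stays moved. The work goes in short steps, Python scripts to look and compute and a tool call to move; the robot and the scene stay as the last step left them, time stands still between calls to the robot, and variables do not carry over. Pictures are saved under pics/ and viewed, at most 14 in all, crops included, and the job is handed in when it is done.

Besides the shell and the picture viewer there is one more tool, called after "Call:" as name(argument=value, ...) on one line, values as JSON. carry_out: Moves the arm, as the interface text tells. Its arguments: {"type":"object","properties":{"targets":{"type":"array","items":{"type":"object","properties":{"dp":{"type":"array","items":{"type":"number"}},"yaw":{"type":"number"}}}},"fingers":{"type":"number"},"grip_force":{"type":"number"}},"required":["targets"]}

```bash
mkdir -p pics; ls; python3 - <<'E'
from rig import r
import cv2
print(r.tip_reach, r.sense())
for n in("scene","top"):
    cv2.imwrite(f"pics/{n}0.png",r.grab_frame(n)[:,:,::-1]); print(n,r.get_calibration(n))
E
```

```text
pics
8.0 {'clock': 0.0, 'qpos': array([-1.30940890e+00,  3.53654378e-01,  1.63414474e+00,  1.68572084e-05,
        1.15520663e+00, -2.41087939e-03]), 'qvel': array([ 0.00108429, -0.00049815, -0.0002978 , -0.00136577, -0.00047913,
       -0.00091292]), 'joint_efforts': array([-1.68024439e-03, -6.05258274e+01, -3.42071700e+01, -2.37599097e-04,
        9.25282395e-03, -2.36953395e-05]), 'eef_pos': array([ 162.84429548, -602.92174162,  238.55324858]), 'tcp_rot': array([-3.14017959e+00, -1.88194296e-05,  2.63791475e-01]), 'contact_force': array([ 0.83069331,  0.13672941, -0.11049956]), 'wrist_torque': array([ 0.03607051, -0.00453454,  0.00997822]), 'grasp_force': 0.0, 'opening': 1.0040824398212258}
scene {'fx': 403.2509377254046, 'fy': 403.2509377254046, 'cx': 317.55902686230115, 'cy': 201.17701814540897, 'rvec': array([ 1.29114558,  2.50938391, -0.6648628 ]), 'tvec': array([ 316.43465853, -374.05800337, 1331.8461852 ])}
top {'fx': 397.69924903999345, 'fy': 397.69924903999345, 'cx': 320.8614389036168, 'cy': 196.8063393036181, 'rvec': array([ 2.16764427, -2.13137098,  0.17493903]), 'tvec': array([ -19.22646671,  556.19579673, 1376.21164917])}
```

View pics/scene0.png

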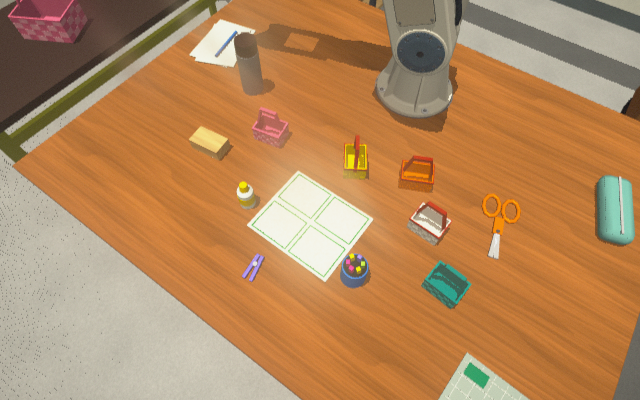

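View pics/top0.png

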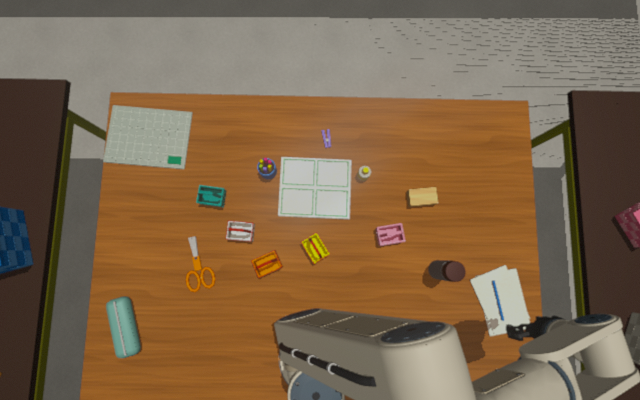

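The glue is at (364,172) in the top view, on the robot's right, so that is −y. The pot is at (267,168), riser (423,197), pink (390,235), teal (211,196), white basket (240,231), and the board centre (315,188). The flask (450,271) and the yellow and orange look-alikes stay put.

```bash
cat > h.py <<'E'
from rig import r
import numpy as np, cv2
def cam(n):
    c=r.get_calibration(n); K=np.array([[c['fx'],0,c['cx']],[0,c['fy'],c['cy']],[0,0,1]])
    R=cv2.Rodrigues(np.array(c['rvec']))[0]; t=np.array(c['tvec']); return K,R,t
def ray(c,uv):
    K,R,t=c; d=R.T@np.linalg.inv(K)@np.array([*uv,1.]); return -R.T@t,d
def onz(c,uv,z):
    o,d=ray(c,uv); return o+d*(z-o[2])/d[2]
def tri(obs):  # [(cam,uv),...] -> point, rms mm
    A=np.zeros((3,3));b=np.zeros(3);L=[]
    for c,uv in obs:
        o,d=ray(c,uv); d=d/np.linalg.norm(d); P=np.eye(3)-np.outer(d,d); A+=P;b+=P@o;L.append((P,o))
    x=np.linalg.solve(A,b); return x,np.sqrt(np.mean([((P@(x-o))**2).sum() for P,o in L]))
def proj(c,p):
    K,R,t=c; q=K@(R@np.array(p,float)+t); return q[:2]/q[2]
def snap(name,out):
    c=cam(name); im=r.grab_frame(name)[:,:,::-1].copy(); cv2.imwrite(f"pics/{out}.png",im); return c,im
def delta(p,yaw=None):
    "shift in tool axes from sensed pose to world p"
    s=r.sense(); from scipy.spatial.transform import Rotation as Ro
    return Ro.from_euler('xyz',s['tcp_rot']).inv().apply(np.array(p)-s['eef_pos'])
E
python3 - <<'E'
from h import *
t=cam("top");s=cam("scene");w=cam("wrist")
pts=dict(riser=((423,197),(209,143)),pink=((390,235),(271,130)),white=((240,231),(430,222)),teal=((211,196),(446,284)),board=((315,188),(310,223)),glue=((365,171),(244,187)),flasktop=((454,271),(246,40)),pot=((267,168),(354,268)))
for k,(a,b) in pts.items(): print(k,*[x.round(1) for x in tri([(t,a),(s,b)])], onz(t,a,0).round(0))
for nm,uv in dict(c1=(281,157),c2=(352,159),c3=(351,218),c4=(278,217)).items(): print(nm,onz(t,uv,4).round(0))
print("wrist cam pos",-w[1].T@w[2],w[0],w[1].round(3), r.sense()['eef_pos'])
E
```

```text
riser [ 566.6 -383.2    9.8] 1.0 [ 569. -387.    0.]
pink [ 425.5 -259.    19. ] 0.9 [ 427. -263.    0.]
white [430.3 275.9  29.2] 1.5 [433. 280.   0.]
teal [554.7 386.1  24.2] 0.9 [559. 392.   0.]
board [597.4  11.8 -12.9] 0.0 [595.  12.   0.]
glue [ 646.8 -163.9   71.9] 0.1 [ 663. -173.    0.]
flasktop [ 307.  -426.8  186.4] 1.2 [ 302. -492.    0.]
pot [657.  186.   43.9] 0.7 [667. 191.   0.]
c1 [709. 140.   4.]
c2 [ 706. -124.    4.]
c3 [ 486. -121.    4.]
c4 [485. 144.   4.]
wrist cam pos [ 233.24449341 -584.46610245  373.23623858] [[353.34516441   0.         323.68828269]
 [  0.         353.34516441 195.82203367]
 [  0.           0.           1.        ]] [[ 0.261 -0.965 -0.002]
 [-0.925 -0.25   0.285]
 [-0.276 -0.073 -0.959]] [ 162.84787482 -602.98307255  238.61624614]
```

Call:
carry_out(targets=[{"dp": [0, 0, -60], "yaw": 0}, {"dp": [0, 0, -81], "yaw": -5}, {"dp": [60, -34, -81], "yaw": -15}, {"dp": [110, -62, -81], "yaw": -25}, {"dp": [160, -91, -81], "yaw": -35}, {"dp": [210, -119, -81], "yaw": -45}, {"dp": [260, -147, -81], "yaw": -55}, {"dp": [310, -176, -81], "yaw": -65}, {"dp": [360, -204, -81], "yaw": -74.9}, {"dp": [412, -234, -81], "yaw": -74.9}, {"dp": [412, -234, -81], "yaw": -74.9}, {"dp": [412, -234, -81], "yaw": -74.9}], fingers=1, grip_force=40)

```text
clock: 1.6
eef_pos: [499.3, -270.0, 319.9]
tcp_rot: [-3.14, -0.0, 1.572]
contact_force: [0.2, 0.1, -0.9]
opening: 1.0
grasp_force: 0.0
```

```bash
python3 - <<'E'
from h import *
s=r.sense(); c,im=snap("wrist","w1"); print(s['clock'],s['eef_pos'],s['tcp_rot'],repr(c))
np.savez("w1.npz",K=c[0],R=c[1],t=c[2])
E
```

```text
1.6 [ 499.34787384 -269.96912497  319.87382608] [-3.14049527e+00 -1.30281990e-05  1.57195754e+00] (array([[353.34516441,   0.        , 323.68828269],
       [  0.        , 353.34516441, 195.82203367],
       [  0.        ,   0.        ,   1.        ]]), array([[ 9.99999025e-01,  1.06295805e-03, -9.05060077e-04],
       [ 1.27662734e-03, -9.58622316e-01,  2.84678110e-01],
       [-5.65009900e-04, -2.84678988e-01, -9.58622739e-01]]), array([-499.0192171 , -319.43989144,  379.70386958]))
```

View pics/w1.png

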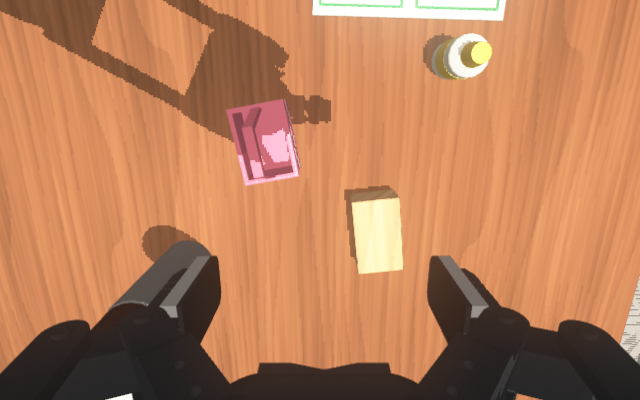

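Pink basket body centre ≈(265,142). The riser's top face has corners (351,199), (400,198), (403,269), (358,272), the near board edge is at the top and the flask at lower left (175,270). Next I look at the board.

Call:
carry_out(targets=[{"dp": [55, 16, 0], "yaw": 0}, {"dp": [110, 33, 0], "yaw": 0}, {"dp": [165, 49, 0], "yaw": 0}, {"dp": [220, 65, 0], "yaw": 0}, {"dp": [275, 82, 0], "yaw": 0}, {"dp": [330, 98, 0], "yaw": 0}, {"dp": [330, 98, 0], "yaw": 0}, {"dp": [330, 98, 0], "yaw": 0}])

```text
clock: 2.65
eef_pos: [597.3, 58.5, 320.1]
tcp_rot: [-3.141, 0.001, 1.57]
contact_force: [0.3, 0.5, 0.5]
opening: 1.001
grasp_force: 0.0
```

```bash
python3 - <<'E'
from h import *
s=r.sense(); c,im=snap("wrist","w2"); print(s['clock'],s['eef_pos'],s['tcp_rot'])
np.savez("w2.npz",K=c[0],R=c[1],t=c[2])
hsv=cv2.cvtColor(im,cv2.COLOR_BGR2HSV); g=cv2.inRange(hsv,(40,60,60),(85,255,255))
cs,_=cv2.findContours(g,cv2.RETR_EXTERNAL,cv2.CHAIN_APPROX_NONE)
for k in cs:
    if cv2.contourArea(k)>500:
        h=cv2.convexHull(k)[:,0]; W=np.array([onz(c,p,4)[:2] for p in h],np.float32)
        print(cv2.minAreaRect(h), cv2.minAreaRect(W))
E
```

```text
2.65 [597.28765747  58.53772697 320.09656995] [-3.14099496e+00  6.84884743e-04  1.57011887e+00]
((365.07958984375, 227.19241333007812), (71.57815551757812, 78.8841552734375), 1.9749338626861572) ((652.6544189453125, -49.87165451049805), (115.10366821289062, 95.49274444580078), 88.37101745605469)
((282.3759460449219, 225.07908630371094), (72.33187103271484, 79.02435302734375), 1.1691393852233887) ((542.46533203125, -46.74152374267578), (115.6055679321289, 95.48979949951172), 88.56452178955078)
((371.10931396484375, 134.72781372070312), (77.67752075195312, 91.72959899902344), 1.6602823734283447) ((655.8735961914062, 75.40640258789062), (115.10021209716797, 95.52833557128906), 88.48805236816406)
((281.8486328125, 132.41526794433594), (77.57568359375, 92.04205322265625), 1.1691392660140991) ((545.7460327148438, 78.1539535522461), (115.3988265991211, 95.43314361572266), 88.54220581054688)
```

View pics/w2.png

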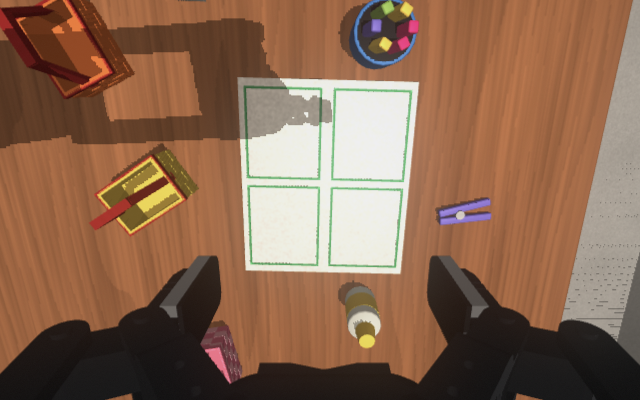

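The board is measured: riser spot (652.7,−49.9), pink spot (655.9,75.4), teal spot (542.5,−46.7), with the board turned about −0.026 rad. The glue cap is at (367,341), confirming −y, and the peg at (465,211) is clear. Next comes the riser, with a close second look on the way.

```bash
python3 - <<'E'
from h import *
d=np.load("w1.npz"); c=(d['K'],d['R'],d['t'])
P=np.array([onz(c,p,40)[:2] for p in [(351,199),(400,198),(403,269),(358,272)]],np.float32)
print(P.round(1),cv2.minAreaRect(P),P.mean(0))
P=np.array([onz(c,p,50)[:2] for p in [(227,108),(286,99),(299,176),(246,185)]],np.float32)
print(P.round(1),cv2.minAreaRect(P),P.mean(0))
E
```

```text
[[ 532.9 -324.7]
 [ 592.9 -323.3]
 [ 602.9 -420.1]
 [ 544.4 -424.5]] ((567.898193359375, -372.38055419921875), (59.84613800048828, 102.01382446289062), 5.87898063659668) [ 568.27167 -373.15237]
[[ 391.7 -216. ]
 [ 457.7 -206.2]
 [ 470.4 -293.5]
 [ 407.4 -304.5]] ((431.264892578125, -255.54116821289062), (66.62944030761719, 89.86125183105469), 8.395622253417969) [ 431.8058  -255.03107]
```

Call:
carry_out(targets=[{"dp": [-55, -4, 10], "yaw": 0}, {"dp": [-110, -8, 25], "yaw": 0}, {"dp": [-165, -12, 40], "yaw": -2}, {"dp": [-220, -16, 50], "yaw": -4}, {"dp": [-275, -20, 65], "yaw": -6}, {"dp": [-330, -25, 80], "yaw": -6}, {"dp": [-378, -29, 90], "yaw": -6}, {"dp": [-378, -29, 90], "yaw": -6}, {"dp": [-378, -29, 90], "yaw": -6}])

```text
clock: 3.82
eef_pos: [567.6, -319.0, 230.4]
tcp_rot: [-3.141, -0.0, 1.673]
contact_force: [-0.1, 0.9, 0.1]
opening: 0.998
grasp_force: 0.0
```

```bash
python3 - <<'E'
from h import *
s=r.sense(); c,im=snap("wrist","w3"); print(s['clock'],s['eef_pos'],s['tcp_rot'])
np.savez("w3.npz",K=c[0],R=c[1],t=c[2])
print([proj(c,(*p,40)).round(0) for p in [(532.9,-324.7),(592.9,-323.3),(602.9,-420),(544,-424)]])
E
```

```text
3.825 [ 567.63007878 -318.97793652  230.38949558] [-3.14137918e+00 -3.98253081e-04  1.67322602e+00]
[array([286., 173.]), array([350., 178.]), array([348., 271.]), array([290., 269.])]
```

View pics/w3.png

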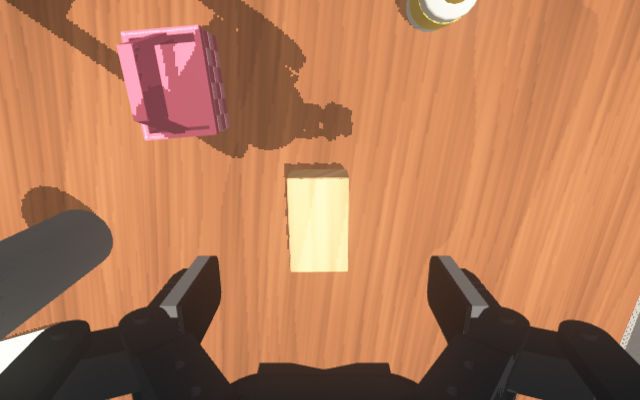

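Riser top corners in this view: (287,177), (348,178), (348,271), (291,271). Pink rim corners: (119,33), (203,27), (219,135), (146,139).

```bash
python3 - <<'E'
from h import *
L=[]
for n in("w1","w3"):
    d=np.load(n+".npz"); L.append((d['K'],d['R'],d['t']))
A=[(351,199),(400,198),(403,269),(358,272)];B=[(287,177),(348,178),(348,271),(291,271)]
for a,b in zip(A,B): x,e=tri([(L[0],a),(L[1],b)]);print(x.round(1),e.round(1))
P=np.array([onz(L[1],p,40)[:2] for p in B],np.float32); print(P,cv2.minAreaRect(P))
m=P.mean(0);print(m, delta([*m,25]))
A=[(227,108),(286,99),(299,176),(246,185)];B=[(119,33),(203,27),(219,135),(146,139)]
for a,b in zip(A,B): x,e=tri([(L[0],a),(L[1],b)]);print(x.round(1),e.round(1))
E
```

```text
[ 533.5 -329.7   28.1] 1.3
[ 590.5 -320.5   50.1] 0.3
[ 603.7 -421.9   36.7] 0.1
[ 545.  -428.2   34.8] 0.8
[[ 533.9582  -328.02026]
 [ 591.3899  -323.10202]
 [ 603.28815 -420.2679 ]
 [ 545.2225  -426.2257 ]] ((568.6231689453125, -374.14410400390625), (58.36634826660156, 99.54718017578125), 6.543298721313477)
[ 568.46466 -374.404  ] [-55.95873251  -5.46500415 205.59821049]
[ 391.5 -217.5   52.4] 1.8
[ 457.2 -206.7   47.9] 0.5
[ 470.  -295.    42.6] 0.3
[ 407.6 -304.1   49.9] 0.4
```

Call:
carry_out(targets=[{"dp": [-56, -5.5, 30], "yaw": -0.6}, {"dp": [-56, -5.5, 80], "yaw": -0.6}, {"dp": [-56, -5.5, 130], "yaw": -0.6}, {"dp": [-56, -5.5, 170], "yaw": -0.6}, {"dp": [-56, -5.5, 195], "yaw": -0.6}, {"dp": [-56, -5.5, 208], "yaw": -0.6}, {"dp": [-56, -5.5, 214], "yaw": -0.6}, {"dp": [-56, -5.5, 214], "yaw": -0.6}, {"dp": [-56, -5.5, 214], "yaw": -0.6}])

```text
clock: 5.0
eef_pos: [569.8, -374.7, 17.5]
tcp_rot: [3.14, 0.001, 1.686]
contact_force: [-0.1, -0.0, -0.5]
opening: 0.998
grasp_force: 0.0
```

Call:
carry_out(targets=[{"dp": [0, 0, 0], "yaw": 0}, {"dp": [0, 0, 0], "yaw": 0}, {"dp": [0, 0, 0], "yaw": 0}, {"dp": [0, 0, 0], "yaw": 0}, {"dp": [0, 0, 0], "yaw": 0}, {"dp": [0, 0, 0], "yaw": 0}, {"dp": [0, 0, 0], "yaw": 0}, {"dp": [0, 0, 0], "yaw": 0}], fingers=-1, grip_force=40)

```text
clock: 6.0
eef_pos: [569.4, -374.6, 17.1]
tcp_rot: [3.141, 0.001, 1.686]
contact_force: [-1.2, -0.3, 6.4]
opening: 0.697
grasp_force: 44.7
```

Call:
carry_out(targets=[{"dp": [0, 0, -15], "yaw": 0}, {"dp": [0, 0, -50], "yaw": 0}, {"dp": [0, 0, -100], "yaw": 0}, {"dp": [0, 0, -150], "yaw": 0}, {"dp": [0, 0, -150], "yaw": 0}])

```text
clock: 6.62
eef_pos: [571.5, -375.9, 172.0]
tcp_rot: [3.135, 0.006, 1.686]
contact_force: [-0.2, -0.9, -2.2]
opening: 0.696
grasp_force: 44.0
```

```bash
python3 - <<'E'
from h import *
s=r.sense(); print({k:s[k] for k in('clock','eef_pos','tcp_rot','opening','grasp_force')})
print(delta([652.7,-49.9,150]), np.degrees(s['tcp_rot'][2]))
E
```

```text
{'clock': 6.625, 'eef_pos': array([ 571.48622372, -375.87486677,  172.00261153]), 'tcp_rot': array([3.134932  , 0.00552772, 1.6861717 ]), 'opening': 0.6963394035617846, 'grasp_force': 43.954333662986755}
[314.57519319 118.06233264  21.05088072] 96.6105218741628
```

Call:
carry_out(targets=[{"dp": [50, 19, 0], "yaw": 0}, {"dp": [100, 38, 0], "yaw": 2}, {"dp": [150, 57, 0], "yaw": 4}, {"dp": [200, 76, 0], "yaw": 6}, {"dp": [250, 96, 0], "yaw": 8.1}, {"dp": [290, 111, 0], "yaw": 8.1}, {"dp": [313, 120, 0], "yaw": 8.1}, {"dp": [313, 120, 0], "yaw": 8.1}, {"dp": [313, 120, 0], "yaw": 8.1}, {"dp": [313, 120, 0], "yaw": 8.1}])

```text
clock: 7.88
eef_pos: [651.9, -50.9, 166.1]
tcp_rot: [-3.141, 0.0, 1.543]
contact_force: [0.3, 0.0, -1.5]
opening: 0.695
grasp_force: 43.8
```

```bash
python3 - <<'E'
from h import *
s=r.sense(); print(s['eef_pos'],np.degrees(s['tcp_rot']),delta([652.7,-49.9,21]))
E
```

```text
[651.90705234 -50.90510507 166.13456032] [-1.79976948e+02  1.45483168e-02  8.84332016e+01] [  1.06326233   0.82356111 145.13397543]
```

Call:
carry_out(targets=[{"dp": [1, 1, 50], "yaw": 0}, {"dp": [1, 1, 95], "yaw": 0}, {"dp": [1, 1, 120], "yaw": 0}, {"dp": [1, 1, 134], "yaw": 0}, {"dp": [1, 1, 141], "yaw": 0}, {"dp": [1, 1, 144.5], "yaw": 0}, {"dp": [1, 1, 145], "yaw": 0}, {"dp": [1, 1, 145], "yaw": 0}, {"dp": [1, 1, 145], "yaw": 0}])

```text
clock: 9.0
eef_pos: [653.6, -48.6, 21.8]
tcp_rot: [3.141, 0.0, 1.545]
contact_force: [-0.1, 0.2, -1.4]
opening: 0.702
grasp_force: 43.8
```

Call:
carry_out(targets=[{"dp": [0, 0, 0], "yaw": 0}, {"dp": [0, 0, 0], "yaw": 0}, {"dp": [0, 0, 0], "yaw": 0}, {"dp": [0, 0, 0], "yaw": 0}, {"dp": [0, 0, 0], "yaw": 0}, {"dp": [0, 0, -15], "yaw": 0}, {"dp": [0, 0, -60], "yaw": 0}, {"dp": [0, 0, -120], "yaw": 0}, {"dp": [0, 0, -180], "yaw": 0}, {"dp": [0, 0, -200], "yaw": 0}], fingers=1)

```text
clock: 10.25
eef_pos: [655.3, -48.7, 227.1]
tcp_rot: [3.134, 0.0, 1.545]
contact_force: [-0.3, -0.5, -0.3]
opening: 0.996
grasp_force: 0.0
```

Call:
carry_out(targets=[{"dp": [40, -30, -50], "yaw": 0}, {"dp": [68, -56, -98], "yaw": 0}, {"dp": [68, -56, -98], "yaw": 0}, {"dp": [68, -56, -98], "yaw": 0}, {"dp": [68, -56, -98], "yaw": 0}])

```text
clock: 10.88
eef_pos: [598.7, 20.2, 317.6]
tcp_rot: [-3.139, 0.0, 1.544]
contact_force: [-0.5, 0.8, 0.2]
opening: 0.999
grasp_force: 0.0
```

```bash
python3 - <<'E'
from h import *
s=r.sense(); c,im=snap("wrist","w4"); print(s['clock'],s['eef_pos'],s['tcp_rot'])
np.savez("w4.npz",K=c[0],R=c[1],t=c[2])
cv2.imwrite("pics/w4c.png",cv2.resize(im[140:340,220:460],None,fx=3,fy=3)[:600])
E
```

```text
10.875 [598.71212873  20.21724191 317.56166649] [-3.13908540e+00  3.62632381e-04  1.54438569e+00]
```

View pics/w4c.png

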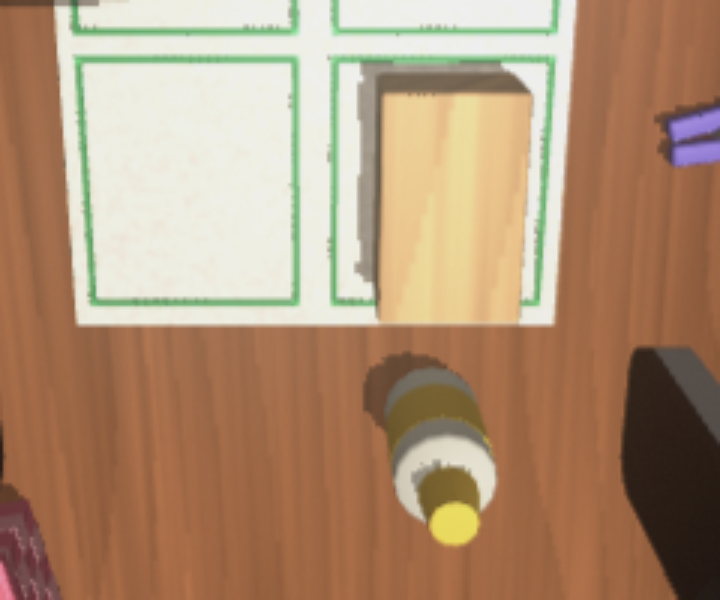

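Call:
carry_out(targets=[{"dp": [60, -25, 0], "yaw": 0}, {"dp": [120, -50, 0], "yaw": 0}, {"dp": [180, -75, 0], "yaw": 0}, {"dp": [240, -100, 0], "yaw": 0}, {"dp": [290, -120, 0], "yaw": 0}, {"dp": [310, -130, 0], "yaw": 0}, {"dp": [310, -130, 0], "yaw": 0}, {"dp": [310, -130, 0], "yaw": 0}, {"dp": [310, -130, 0], "yaw": 0}])

```text
clock: 12.05
eef_pos: [477.8, 332.9, 319.0]
tcp_rot: [-3.141, 0.001, 1.543]
contact_force: [-0.4, 0.1, -0.1]
opening: 1.002
grasp_force: 0.0
```

```bash
python3 - <<'E'
from h import *
s=r.sense(); c,im=snap("wrist","w5"); print(s['clock'],s['eef_pos'],s['tcp_rot'])
np.savez("w5.npz",K=c[0],R=c[1],t=c[2])
E
```

```text
12.05 [477.79564787 332.89216826 318.95535496] [-3.14128050e+00  5.44147468e-04  1.54321402e+00]
```

View pics/w5.png

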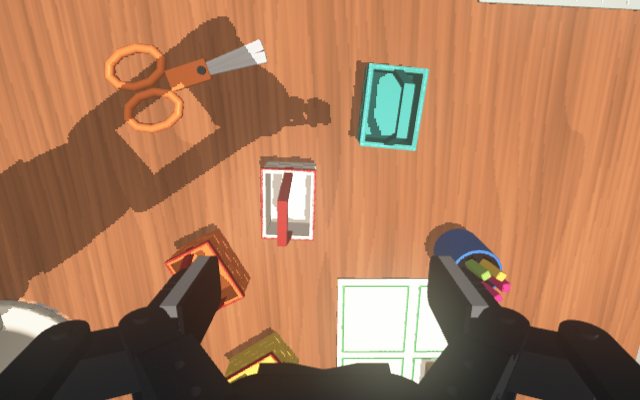

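Riser top in the crop is (382,93)–(531,93)–(521,321)–(378,321). White rim corners: (262,168), (316,168), (313,240), (261,238), bar end (283,245). Teal rim corners: (368,63), (428,69), (415,151), (361,145). The scissors at (185,80) are clear.

```bash
python3 - <<'E'
from h import *
L={}
for n in("w4","w5"):
    d=np.load(n+".npz"); L[n]=(d['K'],d['R'],d['t'])
def rect(n,pts,z):
    P=np.array([onz(L[n],p,z)[:2] for p in pts],np.float32); a=P[0]+P[1]-P[2]-P[3]
    print(P.round(1).tolist(),P.mean(0),"yaw deg",np.degrees(np.arctan2(-a[0],a[1])),cv2.minAreaRect(P)[1])
rect("w4",[(220+x/3,140+y/3) for x,y in[(382,93),(531,93),(521,321),(378,321)]],44)
rect("w5",[(262,168),(316,168),(313,240),(261,238)],50)
rect("w5",[(368,63),(428,69),(415,151),(361,145)],50)
print("bar",onz(L["w5"],(283,244),112),onz(L["w5"],(287,175),112))
E
```

```text
[[625.7000122070312, 1.100000023841858], [684.2999877929688, -0.4000000059604645], [683.2999877929688, -98.19999694824219], [623.2999877929688, -96.5999984741211]] [654.1751  -48.52305] yaw deg -1.0015837 (97.84505462646484, 59.99001693725586)
[[405.79998779296875, 321.0], [468.70001220703125, 319.29998779296875], [461.8999938964844, 228.60000610351562], [397.70001220703125, 233.10000610351562]] [433.521  275.4901] yaw deg -4.7535434 (91.28611755371094, 64.27249908447266)
[[528.2000122070312, 432.3999938964844], [592.9000244140625, 424.5], [582.9000244140625, 336.0], [521.0, 344.6000061035156]] [556.25256 384.39352] yaw deg -5.5715904 (89.67353057861328, 65.08143615722656)
bar [432.97689099 252.06830097 112.        ] [441.44089947 326.2257786  112.        ]
```

Call:
carry_out(targets=[{"dp": [-25, -20, 40], "yaw": 1.5}, {"dp": [-56, -42, 89], "yaw": 3.2}, {"dp": [-56, -42, 89], "yaw": 3.2}, {"dp": [-56, -42, 89], "yaw": 3.2}, {"dp": [-56, -42, 89], "yaw": 3.2}, {"dp": [-56, -42, 89], "yaw": 3.2}], fingers=0.2)

```text
clock: 12.85
eef_pos: [434.7, 280.0, 231.3]
tcp_rot: [3.14, -0.001, 1.489]
contact_force: [-0.0, 0.1, -0.8]
opening: 0.6
grasp_force: 0.0
```

```bash
python3 - <<'E'
from h import *
s=r.sense(); c,im=snap("wrist","w6"); print(s['clock'],s['eef_pos'],s['tcp_rot'])
np.savez("w6.npz",K=c[0],R=c[1],t=c[2])
print([proj(c,p).round(0) for p in[(434,276,112),(432,251,112),(436,301,112)]])
E
```

```text
12.85 [434.73748087 279.96464379 231.28633448] [ 3.13994887e+00 -1.28602462e-03  1.48922479e+00]
[array([322., 197.]), array([323., 228.]), array([322., 164.])]
```

View pics/w6.png

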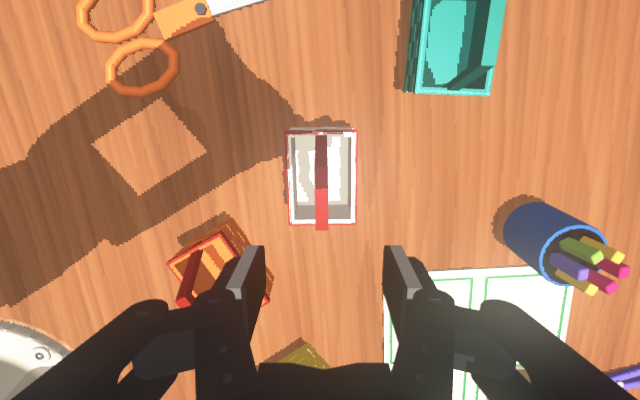

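The bar's near end is at (322,230) with its axis at u≈321.5, within 2 px of the prediction for a 112 mm height. I'll grasp it.

Call:
carry_out(targets=[{"dp": [-5, 0, 40], "yaw": 0}, {"dp": [-5, 0, 80], "yaw": 0}, {"dp": [-5, 0, 110], "yaw": 0}, {"dp": [-5, 0, 126], "yaw": 0}, {"dp": [-5, 0, 133], "yaw": 0}, {"dp": [-5, 0, 134], "yaw": 0}, {"dp": [-5, 0, 134], "yaw": 0}, {"dp": [-5, 0, 134], "yaw": 0}])

```text
clock: 13.9
eef_pos: [433.8, 274.5, 97.1]
tcp_rot: [3.14, -0.001, 1.489]
contact_force: [0.0, -0.0, -0.0]
opening: 0.6
grasp_force: 0.0
```

Call:
carry_out(targets=[{"dp": [0, 0, 0], "yaw": 0}, {"dp": [0, 0, 0], "yaw": 0}, {"dp": [0, 0, 0], "yaw": 0}, {"dp": [0, 0, 0], "yaw": 0}, {"dp": [0, 0, 0], "yaw": 0}, {"dp": [0, 0, 0], "yaw": 0}, {"dp": [0, 0, 0], "yaw": 0}, {"dp": [0, 0, 0], "yaw": 0}], fingers=-1)

```text
clock: 14.9
eef_pos: [433.3, 274.3, 96.4]
tcp_rot: [3.142, -0.0, 1.489]
contact_force: [-2.0, -0.1, 5.7]
opening: 0.109
grasp_force: 42.6
```

Call:
carry_out(targets=[{"dp": [0, 0, -15], "yaw": 0}, {"dp": [0, 0, -50], "yaw": 0}, {"dp": [0, 0, -100], "yaw": 0}, {"dp": [0, 0, -150], "yaw": 0}, {"dp": [0, 0, -180], "yaw": 0}, {"dp": [0, 0, -180], "yaw": 0}, {"dp": [0, 0, -180], "yaw": 0}])

```text
clock: 15.78
eef_pos: [432.8, 273.9, 275.8]
tcp_rot: [-3.141, 0.0, 1.489]
contact_force: [0.7, 0.1, -0.8]
opening: 0.107
grasp_force: 41.9
```

```bash
python3 - <<'E'
from h import *
s=r.sense(); print(s['eef_pos'],np.degrees(s['tcp_rot']),s['opening'],delta([654,-48.8,270]))
E
```

```text
[432.83659218 273.89450616 275.80316229] [-1.79965946e+02  2.80433531e-02  8.53114754e+01] 0.10672534154038638 [-303.53416894  246.80353272    5.80503917]
```

Call:
carry_out(targets=[{"dp": [-40, 33, 0], "yaw": 0}, {"dp": [-85, 69, 0], "yaw": -1}, {"dp": [-130, 106, 0], "yaw": -2}, {"dp": [-175, 142, 0], "yaw": -3.3}, {"dp": [-220, 179, 0], "yaw": -3.3}, {"dp": [-260, 211, 0], "yaw": -3.3}, {"dp": [-290, 236, 0], "yaw": -3.3}, {"dp": [-304, 247, 0], "yaw": -3.3}, {"dp": [-304, 247, 0], "yaw": -3.3}, {"dp": [-304, 247, 0], "yaw": -3.3}, {"dp": [-304, 247, 0], "yaw": -3.3}])

```text
clock: 17.15
eef_pos: [654.1, -47.7, 276.4]
tcp_rot: [-3.141, -0.0, 1.548]
contact_force: [0.3, -0.8, -0.6]
opening: 0.103
grasp_force: 41.9
```

```bash
python3 - <<'E'
from h import *
s=r.sense(); print(s['eef_pos'],np.degrees(s['tcp_rot']),s['opening'],delta([654,-49,140.5]))
E
```

```text
[654.0751297  -47.69622914 276.38736928] [-1.79987445e+02 -1.37610178e-02  8.86865865e+01] 0.10318294642078489 [-1.33778712e+00 -1.54496562e-02  1.35887059e+02]
```

Call:
carry_out(targets=[{"dp": [-1, 0, 40], "yaw": 0}, {"dp": [-1, 0, 80], "yaw": 0}, {"dp": [-1, 0, 110], "yaw": 0}, {"dp": [-1, 0, 125], "yaw": 0}, {"dp": [-1, 0, 132], "yaw": 0}, {"dp": [-1, 0, 135], "yaw": 0}, {"dp": [-1, 0, 136], "yaw": 0}, {"dp": [-1, 0, 136], "yaw": 0}, {"dp": [-1, 0, 136], "yaw": 0}])

```text
clock: 18.27
eef_pos: [654.9, -50.0, 140.8]
tcp_rot: [3.141, 0.0, 1.547]
contact_force: [0.9, -0.1, -0.0]
opening: 0.109
grasp_force: 41.8
```

Call:
carry_out(targets=[{"dp": [0, 0, 0], "yaw": 0}, {"dp": [0, 0, 0], "yaw": 0}, {"dp": [0, 0, 0], "yaw": 0}, {"dp": [0, 0, 0], "yaw": 0}, {"dp": [0, 0, 0], "yaw": 0}, {"dp": [0, 0, -15], "yaw": 0}, {"dp": [0, 0, -60], "yaw": 0}, {"dp": [0, 0, -110], "yaw": 0}, {"dp": [0, 0, -160], "yaw": 0}, {"dp": [0, 0, -160], "yaw": 0}], fingers=0)

```text
clock: 19.52
eef_pos: [656.9, -50.1, 306.5]
tcp_rot: [3.132, 0.001, 1.547]
contact_force: [-0.1, 0.5, -1.0]
opening: 0.501
grasp_force: 0.0
```

Call:
carry_out(targets=[{"dp": [30, -8, 0], "yaw": 0}, {"dp": [80, -20, 0], "yaw": 0}, {"dp": [130, -33, 0], "yaw": 0}, {"dp": [180, -45, 0], "yaw": 1}, {"dp": [230, -58, 0], "yaw": 2}, {"dp": [280, -71, 0], "yaw": 3}, {"dp": [330, -83, 10], "yaw": 4.2}, {"dp": [380, -96, 35], "yaw": 4.2}, {"dp": [420, -106, 60], "yaw": 4.2}, {"dp": [433, -109, 70], "yaw": 4.2}, {"dp": [433, -109, 70], "yaw": 4.2}, {"dp": [433, -109, 70], "yaw": 4.2}], fingers=0.2)

```text
clock: 21.02
eef_pos: [556.9, 384.6, 231.2]
tcp_rot: [3.141, -0.0, 1.473]
contact_force: [-0.3, -0.4, -0.3]
opening: 0.599
grasp_force: 0.0
```

Call:
carry_out(targets=[{"dp": [0, 0, 0], "yaw": 0}, {"dp": [0, 0, 0], "yaw": 0}])

```text
clock: 21.28
eef_pos: [556.7, 384.9, 231.0]
tcp_rot: [3.141, -0.001, 1.472]
contact_force: [0.4, 0.0, -0.8]
opening: 0.605
grasp_force: 0.0
```

```bash
python3 - <<'E'
from h import *
s=r.sense(); c,im=snap("wrist","w7"); print(s['clock'],s['eef_pos'],s['tcp_rot'])
np.savez("w7.npz",K=c[0],R=c[1],t=c[2])
a=np.radians(-5.6); f=lambda y:(556.3-np.sin(a)*y,384.4+np.cos(a)*y,112)
print([proj(c,f(y)).round(0) for y in(-25,0,25)])
E
```

```text
21.275 [556.71815151 384.86580223 231.04750853] [ 3.14077953e+00 -5.70039956e-04  1.47216638e+00]
[array([323., 224.]), array([323., 193.]), array([323., 160.])]
```

View pics/w7.png

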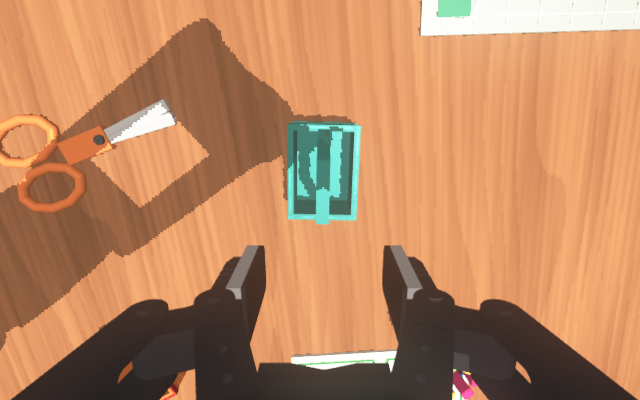

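The teal bar's end is at (323,224), exactly as predicted, so I'll grasp it. The scissors at (90,140) are clear.

Call:
carry_out(targets=[{"dp": [0, 0, 40], "yaw": 0}, {"dp": [0, 0, 80], "yaw": 0}, {"dp": [0, 0, 110], "yaw": 0}, {"dp": [0, 0, 126], "yaw": 0}, {"dp": [0, 0, 133], "yaw": 0}, {"dp": [0, 0, 134], "yaw": 0}, {"dp": [0, 0, 134], "yaw": 0}, {"dp": [0, 0, 134], "yaw": 0}])

```text
clock: 22.32
eef_pos: [556.6, 385.9, 97.3]
tcp_rot: [3.14, -0.001, 1.473]
contact_force: [-0.3, 0.4, -0.1]
opening: 0.598
grasp_force: 0.0
```

Call:
carry_out(targets=[{"dp": [0, 0, 0], "yaw": 0}, {"dp": [0, 0, 0], "yaw": 0}, {"dp": [0, 0, 0], "yaw": 0}, {"dp": [0, 0, 0], "yaw": 0}, {"dp": [0, 0, 0], "yaw": 0}, {"dp": [0, 0, 0], "yaw": 0}, {"dp": [0, 0, 0], "yaw": 0}, {"dp": [0, 0, 0], "yaw": 0}], fingers=-1)

```text
clock: 23.32
eef_pos: [556.3, 385.7, 96.5]
tcp_rot: [3.141, -0.0, 1.473]
contact_force: [0.9, 0.6, 4.3]
opening: 0.108
grasp_force: 39.6
```

Call:
carry_out(targets=[{"dp": [0, 0, -15], "yaw": 0}, {"dp": [0, 0, -50], "yaw": 0}, {"dp": [0, 0, -100], "yaw": 0}, {"dp": [0, 0, -150], "yaw": 0}, {"dp": [0, 0, -180], "yaw": 0}, {"dp": [0, 0, -180], "yaw": 0}, {"dp": [0, 0, -180], "yaw": 0}])

```text
clock: 24.2
eef_pos: [555.5, 385.2, 275.3]
tcp_rot: [-3.14, 0.001, 1.473]
contact_force: [-0.7, 0.1, -1.3]
opening: 0.108
grasp_force: 39.0
```

```bash
python3 - <<'E'
from h import *
s=r.sense(); print(s['eef_pos'],np.degrees(s['tcp_rot']),s['opening'],delta([542.5,-46.7,270]))
E
```

```text
[555.49454616 385.15516061 275.33419102] [-1.79929383e+02  5.79106611e-02  8.44143250e+01] 0.10831439845816755 [-431.0638119    29.1084653     5.73401178]
```

Call:
carry_out(targets=[{"dp": [-30, 2, 0], "yaw": 0}, {"dp": [-80, 5, 0], "yaw": -1}, {"dp": [-130, 9, 0], "yaw": -2}, {"dp": [-180, 12, 0], "yaw": -3}, {"dp": [-230, 16, 0], "yaw": -4.1}, {"dp": [-280, 19, 0], "yaw": -4.1}, {"dp": [-330, 22, 0], "yaw": -4.1}, {"dp": [-380, 26, 0], "yaw": -4.1}, {"dp": [-415, 28, 0], "yaw": -4.1}, {"dp": [-430, 29, 0], "yaw": -4.1}, {"dp": [-430, 29, 0], "yaw": -4.1}, {"dp": [-430, 29, 0], "yaw": -4.1}])

```text
clock: 25.7
eef_pos: [543.0, -44.2, 275.8]
tcp_rot: [-3.141, -0.001, 1.545]
contact_force: [0.7, -0.3, -1.1]
opening: 0.105
grasp_force: 39.0
```

```bash
python3 - <<'E'
from h import *
s=r.sense(); print(s['eef_pos'],np.degrees(s['tcp_rot']),s['opening'],delta([542.5,-45.7,100.5]))
E
```

```text
[543.00081859 -44.15505301 275.76953424] [-1.79948445e+02 -3.11805780e-02  8.85469802e+01] 0.10476402928682782 [ -1.65253171  -0.30377324 175.26900517]
```

Call:
carry_out(targets=[{"dp": [-1, 0, 40], "yaw": 0}, {"dp": [-1, 0, 85], "yaw": 0}, {"dp": [-1, 0, 130], "yaw": 0}, {"dp": [-1, 0, 156], "yaw": 0}, {"dp": [-1, 0, 168], "yaw": 0}, {"dp": [-1, 0, 174], "yaw": 0}, {"dp": [-1, 0, 175.5], "yaw": 0}, {"dp": [-1, 0, 175.5], "yaw": 0}, {"dp": [-1, 0, 175.5], "yaw": 0}])

```text
clock: 26.82
eef_pos: [543.6, -46.3, 101.5]
tcp_rot: [3.14, 0.0, 1.545]
contact_force: [0.3, 0.7, -1.2]
opening: 0.108
grasp_force: 39.0
```

Call:
carry_out(targets=[{"dp": [0, 0, 0], "yaw": 0}, {"dp": [0, 0, 0], "yaw": 0}, {"dp": [0, 0, 0], "yaw": 0}, {"dp": [0, 0, 0], "yaw": 0}, {"dp": [0, 0, 0], "yaw": 0}, {"dp": [0, 0, -15], "yaw": 0}, {"dp": [0, 0, -60], "yaw": 0}, {"dp": [0, 0, -110], "yaw": 0}, {"dp": [0, 0, -160], "yaw": 0}, {"dp": [0, 0, -180], "yaw": 0}], fingers=0)

```text
clock: 28.08
eef_pos: [544.3, -46.3, 285.3]
tcp_rot: [3.136, 0.0, 1.545]
contact_force: [0.9, -0.3, 0.7]
opening: 0.505
grasp_force: 0.0
```

Call:
carry_out(targets=[{"dp": [-30, -15, 0], "yaw": 0}, {"dp": [-75, -37, 0], "yaw": -3}, {"dp": [-120, -60, 10], "yaw": -6}, {"dp": [-165, -82, 25], "yaw": -9}, {"dp": [-200, -100, 40], "yaw": -10.5}, {"dp": [-213, -106, 50], "yaw": -10.5}, {"dp": [-213, -106, 50], "yaw": -10.5}, {"dp": [-213, -106, 50], "yaw": -10.5}, {"dp": [-213, -106, 50], "yaw": -10.5}], fingers=0.2)

```text
clock: 29.2
eef_pos: [432.5, -255.6, 231.4]
tcp_rot: [3.141, 0.0, 1.729]
contact_force: [0.4, -1.0, 0.3]
opening: 0.605
grasp_force: 0.0
```

```bash
python3 - <<'E'
from h import *
s=r.sense(); c,im=snap("wrist","w8"); print(s['clock'],s['eef_pos'],s['tcp_rot'])
np.savez("w8.npz",K=c[0],R=c[1],t=c[2])
a=np.radians(9); f=lambda y:(431.6-np.sin(a)*y,-255.5+np.cos(a)*y,112)
print([proj(c,f(y)).round(0) for y in(-25,0,25)])
E
```

```text
29.2 [ 432.48282857 -255.6176982   231.37078983] [3.14077054e+00 3.77195381e-04 1.72935345e+00]
[array([322., 223.]), array([322., 191.]), array([322., 158.])]
```

View pics/w8.png

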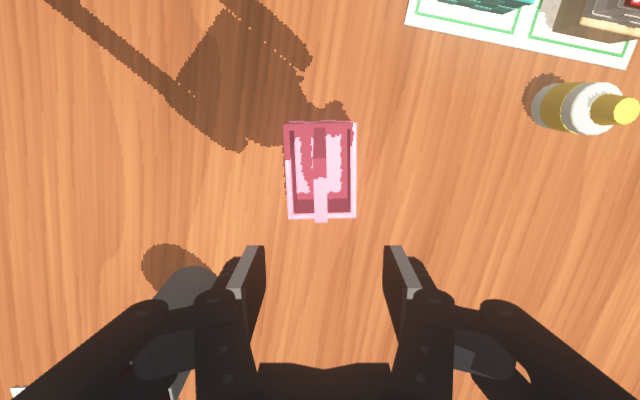

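The pink bar's end is at (321,222), matching the prediction. Grasping it; the flask at (185,310) is well off.

Call:
carry_out(targets=[{"dp": [0, -1, 40], "yaw": 0}, {"dp": [0, -1, 80], "yaw": 0}, {"dp": [0, -1, 110], "yaw": 0}, {"dp": [0, -1, 126], "yaw": 0}, {"dp": [0, -1, 133], "yaw": 0}, {"dp": [0, -1, 134], "yaw": 0}, {"dp": [0, -1, 134], "yaw": 0}, {"dp": [0, -1, 134], "yaw": 0}])

```text
clock: 30.25
eef_pos: [431.1, -256.8, 97.5]
tcp_rot: [3.141, 0.001, 1.728]
contact_force: [-0.6, -0.6, -0.8]
opening: 0.602
grasp_force: 0.0
```

Call:
carry_out(targets=[{"dp": [0, 0, 0], "yaw": 0}, {"dp": [0, 0, 0], "yaw": 0}, {"dp": [0, 0, 0], "yaw": 0}, {"dp": [0, 0, 0], "yaw": 0}, {"dp": [0, 0, 0], "yaw": 0}, {"dp": [0, 0, 0], "yaw": 0}, {"dp": [0, 0, 0], "yaw": 0}, {"dp": [0, 0, 0], "yaw": 0}], fingers=-1)

```text
clock: 31.25
eef_pos: [430.7, -256.6, 96.9]
tcp_rot: [3.142, 0.0, 1.728]
contact_force: [-1.5, 0.7, 5.0]
opening: 0.105
grasp_force: 42.6
```

Call:
carry_out(targets=[{"dp": [0, 0, -15], "yaw": 0}, {"dp": [0, 0, -50], "yaw": 0}, {"dp": [0, 0, -100], "yaw": 0}, {"dp": [0, 0, -150], "yaw": 0}, {"dp": [0, 0, -200], "yaw": 0}, {"dp": [0, 0, -230], "yaw": 0}, {"dp": [0, 0, -230], "yaw": 0}, {"dp": [0, 0, -230], "yaw": 0}])

```text
clock: 32.25
eef_pos: [430.1, -256.2, 326.1]
tcp_rot: [-3.141, -0.001, 1.728]
contact_force: [-0.4, 0.8, -1.1]
opening: 0.106
grasp_force: 41.9
```

```bash
python3 - <<'E'
from h import *
s=r.sense(); print(s['eef_pos'],np.degrees(s['tcp_rot']),s['opening'],delta([655.9,75.4,320]))
E
```

```text
[ 430.09430909 -256.1933992   326.09006161] [-1.79958378e+02 -3.76296880e-02  9.90181945e+01] 0.10566112056862878 [292.09576907 274.99554653   6.08213531]
```

Call:
carry_out(targets=[{"dp": [25, 24, 0], "yaw": 1}, {"dp": [60, 57, 0], "yaw": 3}, {"dp": [95, 90, 0], "yaw": 5}, {"dp": [130, 123, 0], "yaw": 7}, {"dp": [165, 156, 0], "yaw": 9}, {"dp": [200, 189, 0], "yaw": 10.5}, {"dp": [235, 222, 0], "yaw": 10.5}, {"dp": [270, 255, 0], "yaw": 10.5}, {"dp": [291, 275, 0], "yaw": 10.5}, {"dp": [291, 275, 0], "yaw": 10.5}, {"dp": [291, 275, 0], "yaw": 10.5}, {"dp": [291, 275, 0], "yaw": 10.5}])

```text
clock: 33.75
eef_pos: [656.0, 73.0, 326.4]
tcp_rot: [-3.141, 0.0, 1.544]
contact_force: [0.7, 1.0, -0.5]
opening: 0.106
grasp_force: 41.9
```

```bash
python3 - <<'E'
from h import *
s=r.sense(); print(s['eef_pos'],np.degrees(s['tcp_rot']),s['opening'],delta([655.9,75,100.9]))
E
```

```text
[656.01047177  72.97286772 326.39293896] [-1.79948746e+02  1.91384992e-02  8.84626120e+01] 0.10551825350113578 [2.09875995e+00 3.68946932e-02 2.25492308e+02]
```

Call:
carry_out(targets=[{"dp": [2, 0, 40], "yaw": 0}, {"dp": [2, 0, 90], "yaw": 0}, {"dp": [2, 0, 140], "yaw": 0}, {"dp": [2, 0, 180], "yaw": 0}, {"dp": [2, 0, 206], "yaw": 0}, {"dp": [2, 0, 218], "yaw": 0}, {"dp": [2, 0, 224], "yaw": 0}, {"dp": [2, 0, 226], "yaw": 0}, {"dp": [2, 0, 226], "yaw": 0}, {"dp": [2, 0, 226], "yaw": 0}])

```text
clock: 35.0
eef_pos: [657.1, 76.0, 101.6]
tcp_rot: [3.14, -0.0, 1.545]
contact_force: [-0.0, 0.0, -1.2]
opening: 0.104
grasp_force: 41.8
```

Call:
carry_out(targets=[{"dp": [0, 0, 0], "yaw": 0}, {"dp": [0, 0, 0], "yaw": 0}, {"dp": [0, 0, 0], "yaw": 0}, {"dp": [0, 0, 0], "yaw": 0}, {"dp": [0, 0, 0], "yaw": 0}, {"dp": [0, 0, -15], "yaw": 0}, {"dp": [0, 0, -60], "yaw": 0}, {"dp": [0, 0, -110], "yaw": 0}, {"dp": [0, 0, -160], "yaw": 0}, {"dp": [0, 0, -220], "yaw": 0}, {"dp": [0, 0, -250], "yaw": 0}], fingers=0)

```text
clock: 36.38
eef_pos: [657.5, 76.1, 356.2]
tcp_rot: [3.136, -0.001, 1.545]
contact_force: [0.8, -0.1, 0.0]
opening: 0.498
grasp_force: 0.0
```

Call:
carry_out(targets=[{"dp": [0, -40, -20], "yaw": 0}, {"dp": [0, -60, -40], "yaw": 0}, {"dp": [0, -60, -40], "yaw": 0}, {"dp": [0, -60, -40], "yaw": 0}, {"dp": [0, -60, -40], "yaw": 0}])

```text
clock: 37.0
eef_pos: [597.0, 77.4, 389.8]
tcp_rot: [-3.14, 0.0, 1.545]
contact_force: [0.3, 0.3, 0.3]
opening: 0.503
grasp_force: 0.0
```

```bash
python3 - <<'E'
from h import *
s=r.sense(); c,im=snap("wrist","w9"); print(s['clock'],s['eef_pos'],s['tcp_rot'])
np.savez("w9.npz",K=c[0],R=c[1],t=c[2])
cv2.imwrite("pics/w9c.png",cv2.resize(im[80:370,200:450],None,fx=2,fy=2)[:590])
E
```

```text
37.0 [596.97446193  77.40647296 389.75214333] [-3.14023491e+00  2.69685401e-04  1.54472548e+00]
```

View pics/w9c.png

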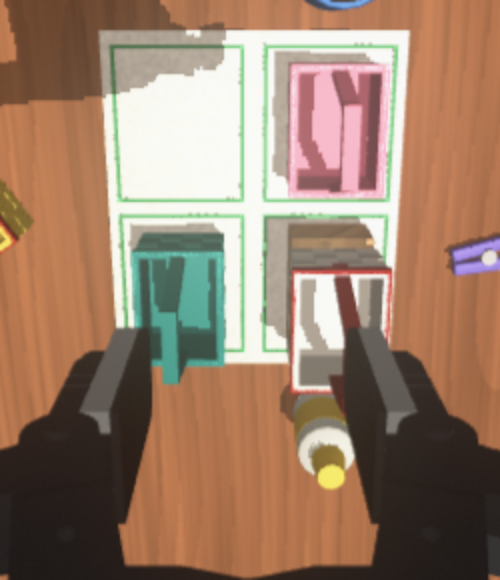

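All pieces are in their rectangles: pink rim (289–390, 64–196), white rim on the block (291–391, 269–393) and teal rim (134–224, 250–365) in the crop. One numeric check.

```bash
python3 - <<'E'
from h import *
d=np.load("w9.npz"); c=(d['K'],d['R'],d['t'])
O=np.array([599.2,14.3]); a=-0.0257; M=np.array([[np.cos(a),np.sin(a)],[-np.sin(a),np.cos(a)]])
for n,q,z in [("pink",[(289,64),(390,64),(385,196),(290,194)],54),("white",[(292,269),(391,270),(389,393),(291,390)],94),("teal",[(134,252),(223,250),(224,365),(136,362)],54)]:
    P=np.array([onz(c,(200+x/2,80+y/2),z)[:2] for x,y in q]); v=P[0]+P[1]-P[2]-P[3]
    print(n,(M@(P.mean(0)-O)).round(1),np.degrees(np.arctan2(-v[0],v[1]))+1.47)
print("riser",M@(np.array([654.2,-48.5])-O))
E
```

```text
pink [56.7 65.4] 1.2098586251584027
white [ 57.9 -62. ] 1.4901632728023508
teal [-53. -62.] -0.8710962840162326
riser [ 56.59561986 -61.36591735]
```

All within about 3 mm and 1.5°, so I'm handing in.

```bash
python3 -c "
from rig import r
print(r.sign_off())"
```

```text
the job is handed in; nothing more can be done
None
```

The job is handed in: the block, pink basket, teal basket and the white basket on the block are each within about 3 mm and 1.5° of target by my last measurements, with nothing else touched, at about 37 s of the 109 s; the sign-off gave no verdict.

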